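# Wind down the sole press with its fold-away crank handle

### The arm

A 6-joint arm with a two-finger parallel gripper is mounted at the origin on the work surface. World frame = base frame: x ahead of the robot, y to its left, z up, the work surface at z = 0. Lengths are in m, angles in rad, forces in N, time in s.
With the tool pointing down it reaches from about 0.425 to 0.95 m from the base axis. Payload 3.5 kg.
Tool frame: the origin (TCP) lies at the very end of the fingers, on their centre line; the grasp point (between the pads) lies 19 mm behind it; y points along the fingers, z is the direction in which the jaws open and shut, and the axes are right-handed (so a half turn about y gives the same grasp; the last joint's range is limited). The gripper opens to 85 mm and grips with 20 to 120 N. Pads are 22 mm wide; open, the fingers measure 114 mm over their backs; the gripper's body (76 mm by 85 mm) begins 54 mm behind the grasp point. The pads swing forward as they close: fully open they stand 13 mm farther back than shut.
Start: joints at [1.041, 0.286, 1.577, -0, 1.279, -0.15], TCP at [0.25, 0.627, 0.231] pointing down, gripper open.
Joint ranges: [-2.77, 2.77], [-0.9, 2.22], [0.21, 2.48], [-1.53, 4.67], [0.24, 2.81], [-2.84, 2.84]. Speed limits (rad/s): [2.79, 2.79, 3.14, 3.14, 3.14, 3.14].

### API

Orientations are given as a unit quaternion [x, y, z, w].
In Python, from plant import status, vision, workorder gives the robot as it stands.
- The arm moves only by the tool apply_moves, never from a script. Its argument "deltas" is a list that holds one entry, the list of rows, each a list of 4 numbers: the shift along the world's x, y, z in mm, then the turn about the world's z in degrees. A call has 1 to 8 rows; each row is the pose to reach, as a shift and turn from the pose measured when the call began; what a row does not reach only later rows make up. A row lasts 1/12 s, in which the tool goes at most 41.7 mm and 7.16 degrees, less where a joint would pass 70% of its speed; a pose out of reach is approached as far as the arm can. A call with a gripper value outside its range is refused whole. "fingers" is the finger opening in mm, from 0 to 85.4, set as the call begins (left out, the last holds). The fingers move at their own pace and stop on an object; the grip force is fixed at half the most. Time passes only in rows, so rows that repeat a pose let the fingers close. It gives the time, the measured TCP pose, the force and the opening at its end, in the units of the state.
- status.observe(): the state, without advancing time (a new reading comes with each control period).
- vision.camera(name): name is "side" or "top" or "wrist"; returns (picture, depth): 480x640x3 uint8, red, green, blue; 480x640 float32, m along the optical axis (not along the pixel's ray), 0 where there is no reading.
- vision.camera_info(name): a dict with "intrinsics" (3x3 intrinsics, pixels), "xyz" and "orientation" of the camera in the world. Camera axes: x right, y down, z forward; pixel columns grow to the right and rows downward; lengths in m; the calibration is good to about 2 mm. A picture is of the moment at which its call begins: read the wrist's pose just before it. camera_info takes no time and is no camera call; for the wrist camera it gives the pose at the moment of the call.
- workorder.sign_off(): hands the job in, once; it reports no verdict.
The state is a dict: "time": time; "joints": joint angles; "qd": joint speeds; "joint_efforts": joint torques, N m; "eef_pos": TCP position; "eef_rot": TCP orientation; "contact_force": force on the tool from outside, world axes, zero at the start; "wrist_torque": the same for the moment, N m; "finger_gap": finger opening in m.
Only numpy, scipy, OpenCV 4.12 (cv2) and the standard library are available. Lean on these libraries where they do the work, as an engineer would, in place of code of your own. Each camera call takes 0.05 s, during which the arm holds its last target.

### The job

Two small screw presses stand on the shoe-finishing bench; work the one that has a shoe sole lying in it. Its wheel is locked while the black crank handle is folded down across the wheel: swing the handle up until it latches standing upright, then use it to turn the wheel clockwise (seen from above) until the pad is fully down on the sole and the wheel stops, about a third of a turn. Leave the handle upright and let go.

Things in the scene. Friction and masses are not known exactly. Their poses are not given: they have to be found in the camera images.
- press_hub (a point): Point on the wheel's vertical axis, on the press with the brown 270 mm sole (the twin has none), 165 mm up, level with the crank handle's hinge; fixed, its x, y axes turn with the press, z up. Wheel: 184 mm across, top at 140 mm. At wheel angle 0 the hinge is 95 mm from here along +y, just inside a fixed lock fork (109 to 131 mm out, 174 mm high); it goes round with the wheel.
- press_grip (a point): Point on the crank handle's centre line, 70 mm from its hinge: pinch here. Round black sleeve, 21 to 23 mm thick, spins freely, spans 22 to 90 mm from the hinge. Folded, it lies level 165 mm above the bench, pointing from the hinge in to the wheel's axis, 25 mm free beneath its centre line. Swung up, it stands beside the rim and this point is 235 mm up.
- press_handle (a joint): Crank handle's angle in rad about its level hinge, which lies along the rim: 0 folded flat, grows as it swings up and outward, stop at 1.6 (upright). Near 1.15 it passes a spring catch (about 1 N at press_grip); beyond 1.45 it is latched and stays. Below about 1 its tail sits in the lock fork and the wheel cannot turn.
- press_wheel (a joint): Handwheel's angle in rad: 0 at the start, grows clockwise seen from above (from the hub's +y towards +x), stop at 2.2, where the pad under the beam has come down 8.5 mm onto the sole. Turning takes about 2 N at the handle; the wheel stays where it is left.

How it is judged:
By the outcome, as a careful person would: the job done as asked, in the order asked, and still so for the second after the job is handed in, with the robot touching nothing.
It also fails if it takes over 45 s, if anything falls off the work surface, if the arm or the gripper's body presses on something with over 40 N, if the wrist force passes 120 N, or if a joint passes its speed limit or range.

## Working session

There is one attempt and no reset: what is moved stays moved. The work goes in short steps, Python scripts to look and compute and a tool call to move; the robot and the scene stay as the last step left them, time stands still between calls to the robot, and variables do not carry over. Pictures are saved under pics/ and viewed, and the job is handed in when it is done.

Besides the shell and the picture viewer there is one more tool, called after "Emit:" by a JSON object that holds its "op" and its "data", one argument or row to a line. apply_moves: Moves the arm, as the interface text tells. Its arguments: {"type":"object","properties":{"deltas":{"type":"array","items":{"type":"array","items":{"type":"array","items":{"type":"number"}}}},"fingers":{"type":"number"}},"required":["deltas"]}

```bash
mkdir -p pics; ls
cat > h.py <<'E'
import numpy as np, cv2
from scipy.spatial.transform import Rotation as R
from plant import status, vision, workorder
def snap(n,f):
    info=vision.camera_info(n); p,d=vision.camera(n)
    cv2.imwrite(f'pics/{f}.png',p[:,:,::-1]); np.savez(f'pics/{f}.npz',p=p,d=d,K=info['intrinsics'],t=info['xyz'],q=info['orientation'])
    return p,d,info
def load(f): return np.load(f'pics/{f}.npz')
def rot(q):
    q=np.array(q); return R.from_quat(q).as_matrix() if q.shape==(4,) else q
def ray(z,u,v):
    r=rot(z['q'])@np.linalg.inv(z['K'])@np.array([u,v,1.0]); return np.array(z['t']),r
def onplane(z,u,v,h):
    t,r=ray(z,u,v); return t+r*(h-t[2])/r[2]
def dep(z,u,v):
    t,r=ray(z,u,v); return t+r*z['d'][int(v),int(u)]
def cloud(z):
    v,u=np.mgrid[0:480,0:640]; r=np.stack([u,v,np.ones_like(u)],-1)@np.linalg.inv(z['K']).T@rot(z['q']).T
    return np.array(z['t'])+r*z['d'][...,None]
E
python3 - <<'E'
from h import *
for n in ['side','top','wrist']:
    p,d,i=snap(n,n+'0'); print(n,i)
print(status.observe())
E
```

```text
pics
side {'intrinsics': array([[435.13267929,   0.        , 320.7218873 ],
       [  0.        , 435.13267929, 240.90503654],
       [  0.        ,   0.        ,   1.        ]]), 'xyz': array([ 0.25008724, -0.62418449,  0.7245488 ]), 'orientation': array([ 0.89247966, -0.15237421,  0.07059767, -0.41866231])}
top {'intrinsics': array([[472.48851158,   0.        , 318.45328912],
       [  0.        , 472.48851158, 241.35358934],
       [  0.        ,   0.        ,   1.        ]]), 'xyz': array([0.35862887, 0.04146795, 0.92100036]), 'orientation': array([-0.70301338,  0.7067107 , -0.04790822,  0.06353724])}
wrist {'intrinsics': array([[335.84198868,   0.        , 315.99983869],
       [  0.        , 335.84198868, 243.45696838],
       [  0.        ,   0.        ,   1.        ]]), 'xyz': array([0.18409415, 0.65283277, 0.3726847 ]), 'orientation': array([0.81944494, 0.55585   , 0.07741751, 0.11639284])}
{'time': 0.15, 'joints': array([ 1.04100339e+00,  2.87011160e-01,  1.57783583e+00, -2.51883010e-05,
        1.27857963e+00, -1.49993032e-01]), 'qd': array([-0.0017278 , -0.00213165, -0.00537179, -0.00114717,  0.00184076,
       -0.00094827]), 'joint_efforts': array([ 9.80770856e-04, -4.06603754e+01, -2.93140393e+01, -9.19693207e-05,
        3.95234281e-03, -4.06237604e-06]), 'eef_pos': array([0.24996185, 0.62646891, 0.2302349 ]), 'eef_rot': array([ 0.69500956, -0.13367948,  0.13326322, -0.69378125]), 'contact_force': array([ 0.08254562, -0.61703947,  0.19536899]), 'wrist_torque': array([-0.01765791,  0.00539739,  0.00978429]), 'finger_gap': 0.08566059114747361}
```

View pics/side0.png

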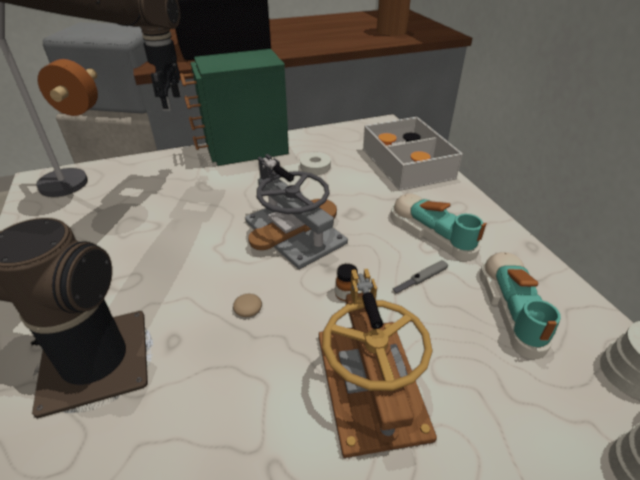

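View pics/top0.png

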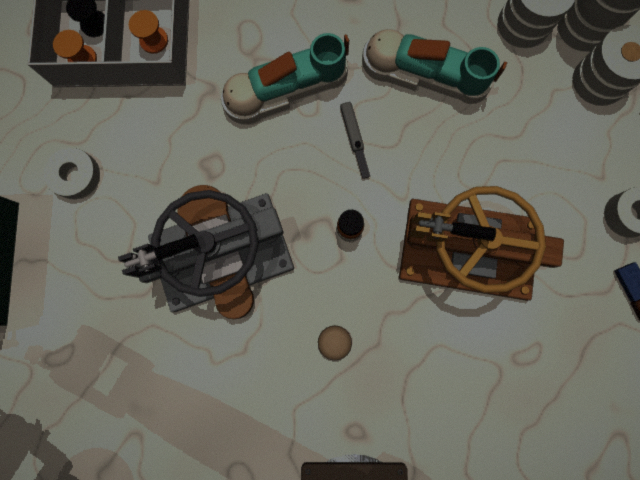

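View pics/wrist0.png

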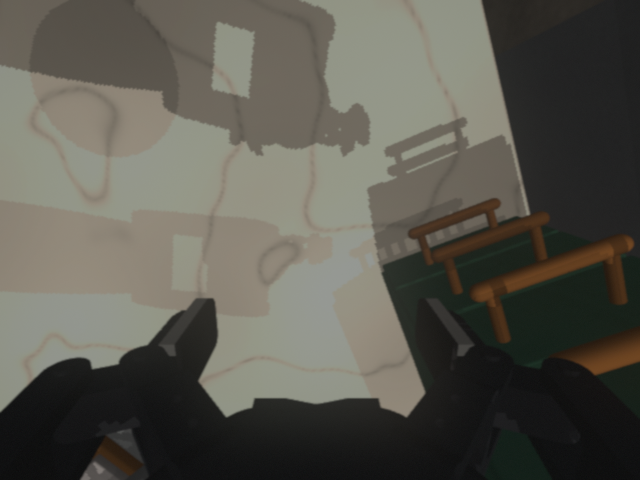

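The grey press, wheel centre near top px (205,242) and side px (292,190), has the brown sole. The yellow twin has none. The black sleeve runs from about (155,255) to (205,240) in the top view.

Run:
```python
from h import *
for n in ['top0','side0']:
    z=load(n); c=cloud(z); p=z['p'].astype(int)
    x0=onplane(z,205,242,0.14) if n=='top0' else onplane(z,292,190,.14)
    print(n,x0)
    near=np.hypot(c[...,0]-x0[0],c[...,1]-x0[1])<.16
    hi=near&(c[...,2]>.1)&(z['d']>0)
    print(np.histogram(c[hi][:,2],bins=np.arange(.1,.26,.01)))
    # rim
    rim=near&(c[...,2]>.125)&(c[...,2]<.145)
    P=c[rim][:,:2]
    # robust circle r=.085-.092
    from scipy.optimize import least_squares
    f=least_squares(lambda q:np.hypot(P[:,0]-q[0],P[:,1]-q[1])-.086,x0[:2],loss='soft_l1',f_scale=.004)
    print('center',f.x,len(P))
    # black sleeve
    m=near&(c[...,2]>.16)&(c[...,2]<.19)&(p.max(-1)<40)
    v,u=np.nonzero(m); print('sleeve px',len(u),u.min(),u.max(),v.min(),v.max())
    Q=c[m]; cc=Q.mean(0); w,V=np.linalg.eigh(np.cov(Q[:,:2].T)); a=V[:,1]; s=(Q[:,:2]-cc[:2])@a
    print('sleeve',cc,a,np.degrees(np.arctan2(a[1],a[0])),np.percentile(s,[1,99]),np.percentile(Q[:,2],[5,50,95]))
    big=cv2.resize(z['p'][:,:,::-1],None,fx=1,fy=1)
    u0,v0=(100,160) if n=='top0' else (225,130)
    cv2.imwrite(f'pics/{n}_z.png',cv2.resize(big[v0:v0+160,u0:u0+200],None,fx=4,fy=3.75,interpolation=cv2.INTER_CUBIC)[:600])
```

```text
top0 [0.48319259 0.24955748 0.14      ]
(array([ 160, 1963,  159, 3227,  525,   75,  307,  951,    0,    0,    0,
          0,    0,    0,    0]), array([0.1 , 0.11, 0.12, 0.13, 0.14, 0.15, 0.16, 0.17, 0.18, 0.19, 0.2 ,
       0.21, 0.22, 0.23, 0.24, 0.25]))
center [0.4836227  0.25303032] 3759
sleeve px 818 120 198 234 274
sleeve [0.46278497 0.30597347 0.17263007] [-0.35853692  0.93351555] 111.01037014987028 [-0.05211095  0.06905554] [0.16407991 0.17377659 0.17751635]
side0 [0.4801268  0.24629075 0.14      ]
(array([ 190,  698,  150, 1098,  273,   37,  130,  275,    0,    0,    0,
          0,    0,    0,    0]), array([0.1 , 0.11, 0.12, 0.13, 0.14, 0.15, 0.16, 0.17, 0.18, 0.19, 0.2 ,
       0.21, 0.22, 0.23, 0.24, 0.25]))
center [0.48289488 0.25209205] 1438
sleeve px 148 260 293 162 180
sleeve [0.46579094 0.28421588 0.1716127 ] [-0.42096649  0.90707619] 114.89562088161978 [-0.03121501  0.08316486] [0.16219371 0.171966   0.17788176]
```

```bash
sleep 0
```

```text
(no output)
```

View pics/top0_z.png

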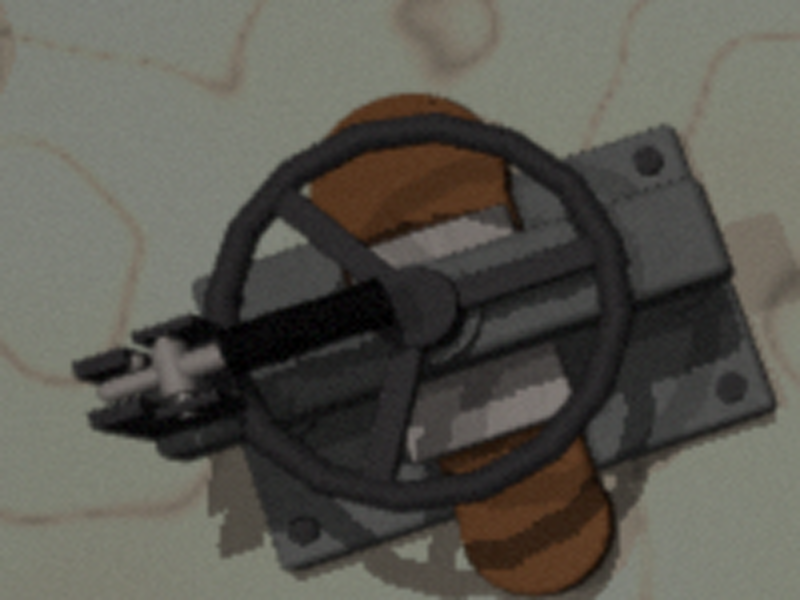

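View pics/side0_z.png

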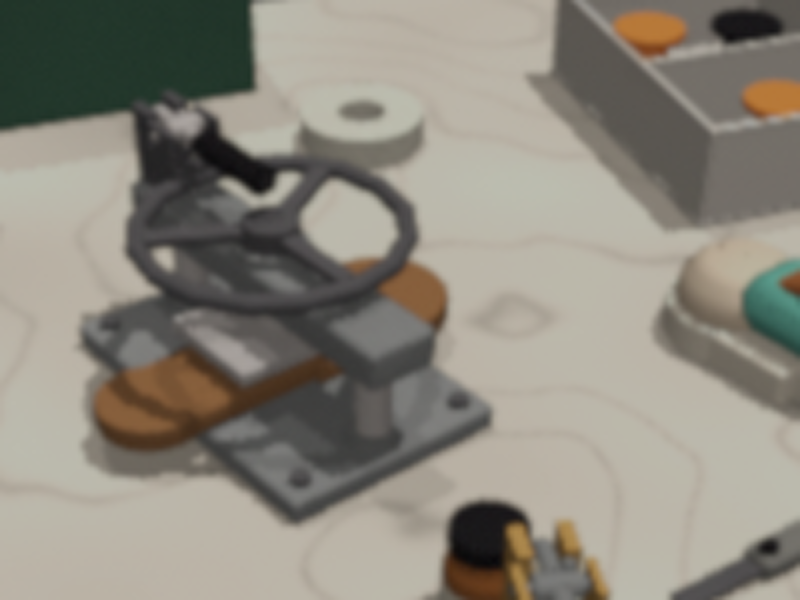

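Run:
```python
from h import *
from scipy.optimize import least_squares
C=[]
for n in ['top0','side0']:
    z=load(n); c=cloud(z); p=z['p'].astype(int)
    x0=np.array([.4833,.2525])
    for k in range(5):
        r=np.hypot(c[...,0]-x0[0],c[...,1]-x0[1])
        ang=np.degrees(np.arctan2(c[...,1]-x0[1],c[...,0]-x0[0]))
        m=(r>.07)&(r<.10)&(c[...,2]>.125)&(c[...,2]<.148)&(abs(ang-108)>25)
        P=c[m][:,:2]; f=least_squares(lambda q:np.hypot(P[:,0]-q[0],P[:,1]-q[1])-q[2],[*x0,.086],loss='soft_l1',f_scale=.003); x0=f.x[:2]
    print(n,'rim',f.x,len(P),'r pct',np.percentile(np.hypot(*(P-x0).T),[2,50,98]),'z',np.percentile(c[m][:,2],[50,90,98]))
    # sleeve: black
    r=np.hypot(c[...,0]-x0[0],c[...,1]-x0[1])
    m=(r<.085)&(c[...,2]>.16)&(c[...,2]<.19)&(p.max(-1)<35)
    Q=c[m]; cc=np.median(Q,0);w,V=np.linalg.eigh(np.cov(Q[:,:2].T)); a=V[:,1]*np.sign(V[1,1]); s=(Q[:,:2]-cc[:2])@a; t=(Q[:,:2]-cc[:2])@np.array([-a[1],a[0]])
    off=(x0-cc[:2])@np.array([-a[1],a[0]])
    print('sleeve',cc,'dir deg',np.degrees(np.arctan2(a[1],a[0])),'width',np.percentile(t,[2,98]),'offset of axis from line',off,'along',(cc[:2]-x0)@a+np.percentile(s,[1,99]),'z',np.percentile(Q[:,2],[50,95,99]))
    # side silhouette? silver hinge pin
    m2=(r>.085)&(r<.14)&(c[...,2]>.15)&(c[...,2]<.2)&(p.min(-1)>90)
    if m2.sum(): 
        q=c[m2]; print('silver',q.mean(0),q.std(0),len(q)); d=q.mean(0)[:2]-x0; print(np.hypot(*d),np.degrees(np.arctan2(d[1],d[0])))
# two-view: sleeve inner end tips
def tri(a,ua,b,ub):
    t1,r1=ray(a,*ua);t2,r2=ray(b,*ub)
    s=np.linalg.lstsq(np.stack([r1,-r2],1),t2-t1,rcond=None)[0]
    p1=t1+s[0]*r1;p2=t2+s[1]*r2;return (p1+p2)/2,np.linalg.norm(p1-p2)
T=load('top0');S=load('side0')
z2=lambda u,v:(100+u/4,160+v/3.75); s2=lambda u,v:(225+u/4,130+v/3.75)
print('sleeve in end',tri(T,z2(388,308),S,s2(262,178)))
print('sleeve out end',tri(T,z2(228,348),S,s2(203,137)))
print('sleeve in/out end (plane .165)',onplane(T,*z2(388,308),.165),onplane(T,*z2(228,348),.165))
print('hub cap',tri(T,z2(425,308),S,s2(270,222)))
```

```text
top0 rim [0.48340286 0.25135989 0.08322829] 2310 r pct [0.0731192  0.08321313 0.09056264] z [0.13744589 0.13969663 0.14075475]
sleeve [0.47000902 0.2891741  0.17441435] dir deg 109.6024999289008 width [-0.01631478  0.01446663] offset of axis from line 6.881513407841876e-05 along [0.00626833 0.08172943] z [0.17441435 0.17769365 0.17891681]
silver [0.45171347 0.34722645 0.17161392] [0.00603766 0.00990411 0.00169719] 133
0.10096838827511391 108.29167714067859
side0 rim [0.48179899 0.24946714 0.08360305] 833 r pct [0.07346088 0.08372831 0.09037516] z [0.13756549 0.14014806 0.14113445]
sleeve [0.46643102 0.27886991 0.17236784] dir deg 114.34531228006408 width [-0.01051407  0.00494149] offset of axis from line -0.0018805507151209025 along [0.0070525 0.0689186] z [0.17236784 0.17769415 0.17891622]
silver [0.45154204 0.34812151 0.17120784] [0.01068026 0.01144604 0.00412594] 80
0.10318996259429258 107.05059189315568
sleeve in end (array([0.4790806 , 0.25412147, 0.17106071]), np.float64(0.0019531595362844325))
sleeve out end (array([0.46093649, 0.31930527, 0.1692921 ]), np.float64(0.0008884884227275838))
sleeve in/out end (plane .165) [0.47907716 0.25600077 0.165     ] [0.46196333 0.32082301 0.165     ]
hub cap (array([0.48222579, 0.24713283, 0.14144647]), np.float64(0.0009958799318008037))
```

Run:
```python
from h import *
z=load('side0'); c=cloud(z); p=z['p'].astype(int)
g=(p[...,1]>p[...,0]+15)&(p[...,1]>p[...,2]+5)&(c[...,1]>.35)&(z['d']>0)
for lo,hi in [(0,.1),(.1,.2),(.2,.4)]:
    q=c[g&(c[...,2]>lo)&(c[...,2]<hi)]; print(lo,len(q),np.percentile(q,[2,98],0) if len(q) else '')
s=status.observe(); M=R.from_quat(s['eef_rot']).as_matrix(); print(M)
print('tool z yaw',np.degrees(np.arctan2(M[1,2],M[0,2])))
```

```text
0 1972 [[0.33470663 0.66642661 0.00917633]
 [0.57811873 0.67780355 0.09850286]]
0.1 2518 [[0.33213865 0.66632732 0.10210583]
 [0.58034595 0.678141   0.1979651 ]]
0.2 4410 [[0.33286335 0.6667568  0.20287131]
 [0.58013025 0.82140857 0.30364271]]
[[ 9.28741420e-01 -9.05992063e-04  3.70727062e-01]
 [-3.70728084e-01 -1.59474468e-03  9.28740084e-01]
 [-2.50216135e-04 -9.99998318e-01 -1.81698214e-03]]
tool z yaw 68.23949820325211
```

Emit:
{"op": "apply_moves", "data": {
  "deltas": [
    [[10,-25,5,-5],[28,-58,10,-11],[46,-90,15,-17],[66,-122,20,-24],[86,-154,25,-31],[106,-186,30,-38],[126,-218,35,-44],[140,-245,40,-50]]
  ],
  "fingers": 60
}}

```text
time: 0.82
eef_pos: [0.3909, 0.3792, 0.2701]
eef_rot: [0.572, -0.416, 0.416, -0.571]
contact_force: [0.7, 0.3, -0.1]
finger_gap: 0.0601
```

Run:
```python
from h import *
p,d,i=snap('wrist','w1'); print(i['xyz'])
```

```text
[0.36881121 0.44631659 0.4127402 ]
```

View pics/w1.png

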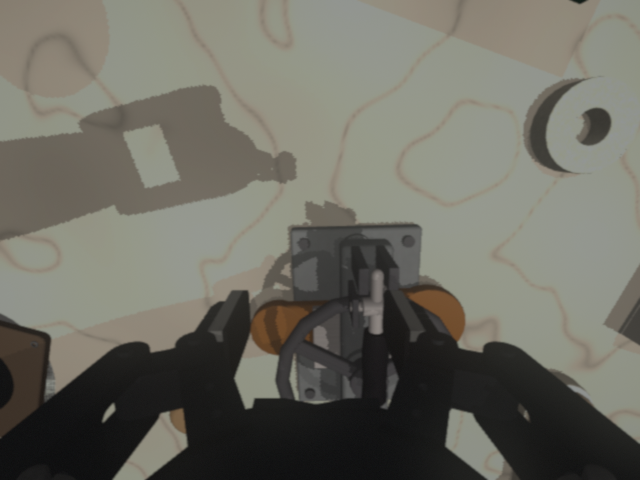

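The wrist view shows the silver tail at (377,278), the hinge at about (372,308) and the black sleeve down to about (374,395), nearly parallel to the pads.

Run:
```python
from h import *
z=load('w1'); c=cloud(z); p=z['p'].astype(int)
cv2.imwrite('pics/w1z.png',cv2.resize(z['p'][260:410,260:460,::-1],None,fx=4,fy=4,interpolation=cv2.INTER_CUBIC))
m=(p.max(-1)<40)&(c[...,2]>.155)&(c[...,2]<.185); m[:, :350]=0; m[:,400:]=0
Q=[]
for v in range(320,400,6):
    u=np.nonzero(m[v])[0]
    if len(u): 
        P=onplane(z,u.mean(),v,.17); Q.append(P[:2]); print(v,u.min(),u.max(),P.round(4),np.median(c[v,u,2]).round(4))
```

```text
332 364 368 [0.4518 0.3206 0.17  ] 0.1679
338 363 383 [0.4592 0.3172 0.17  ] 0.1742
344 363 385 [0.462  0.3122 0.17  ] 0.1745
350 361 387 [0.464  0.3069 0.17  ] 0.1744
356 362 387 [0.4664 0.3017 0.17  ] 0.1747
362 361 386 [0.4676 0.296  0.17  ] 0.1749
368 362 386 [0.4701 0.2907 0.17  ] 0.1747
374 362 386 [0.4722 0.2851 0.17  ] 0.1743
380 363 385 [0.4743 0.2795 0.17  ] 0.1748
386 362 385 [0.4761 0.2737 0.17  ] 0.1739
392 362 385 [0.4782 0.2679 0.17  ] 0.174
398 378 385 [0.487  0.2643 0.17  ] 0.1748
```

View pics/w1z.png

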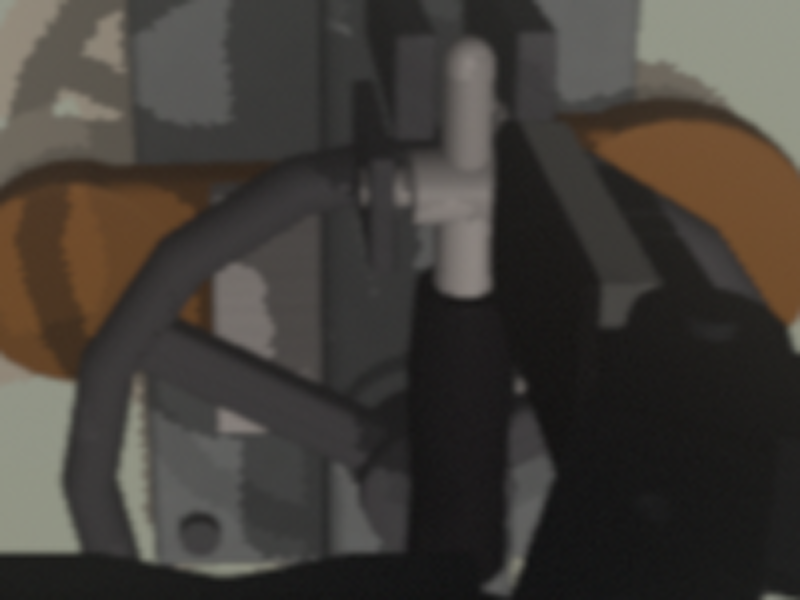

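Emit:
{"op": "apply_moves", "data": {
  "deltas": [
    [[17,-21,-5,0],[42,-52,-15,1],[66,-82,-25,1],[85,-105,-40,1],[85,-105,-65,1],[85,-105,-85,1],[85,-105,-90,1],[85,-105,-90,1]]
  ]
}}

```text
time: 1.53
eef_pos: [0.4769, 0.2706, 0.179]
eef_rot: [0.576, -0.413, 0.413, -0.572]
contact_force: [-0.4, 0.5, -0.2]
finger_gap: 0.0601
```

Run:
```python
from h import *
snap('wrist','w2');snap('side','s2');z=load('s2');cv2.imwrite('pics/s2z.png',cv2.resize(z['p'][80:280,180:400,::-1],None,fx=3,fy=3))
```

```text
(no output)
```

View pics/w2.png

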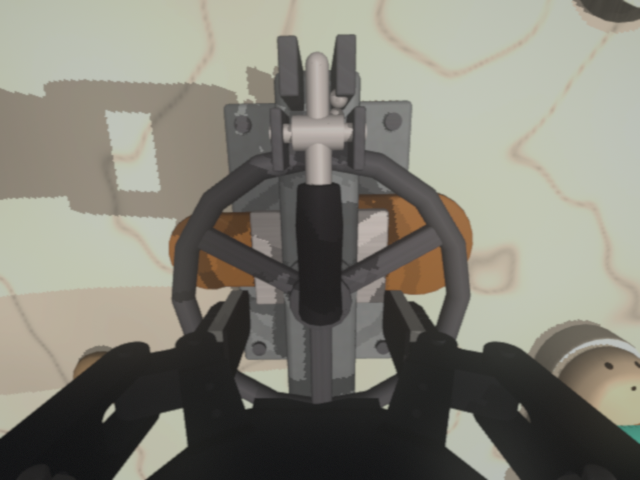

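View pics/s2z.png

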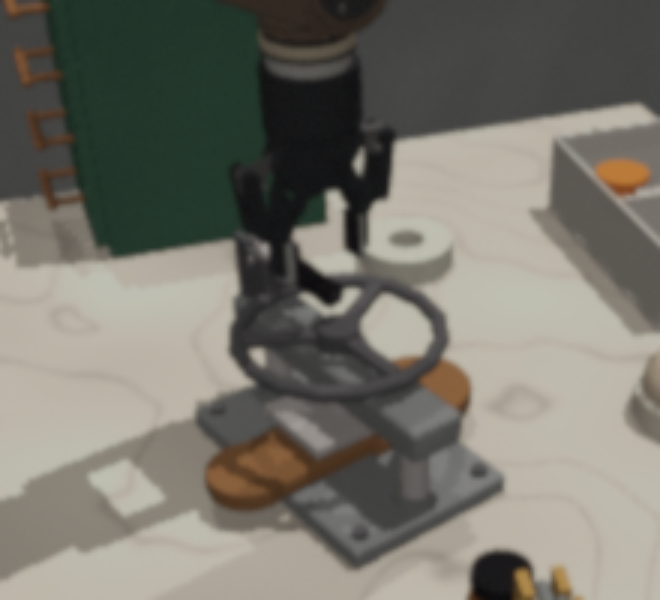

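The wrist view is symmetric: sleeve at u≈319, between fingers at u≈230 and 405, parallel to the pads. The side view shows the fingers straddling the sleeve above the wheel. Descend and close.

Emit:
{"op": "apply_moves", "data": {
  "deltas": [
    [[-1,3,-12,0],[-1.5,3.5,-25,0],[-1.5,3.5,-32,0],[-1.5,3.5,-32,0]]
  ]
}}

```text
time: 1.97
eef_pos: [0.4754, 0.2749, 0.1476]
eef_rot: [0.576, -0.412, 0.413, -0.572]
contact_force: [-0.4, 0.6, -1.3]
finger_gap: 0.0602
```

Emit:
{"op": "apply_moves", "data": {
  "deltas": [
    [[0,0,0,0],[0,0,0,0],[0,0,0,0],[0,0,0,0],[0,0,0,0],[0,0,0,0]]
  ],
  "fingers": 15
}}

```text
time: 2.47
eef_pos: [0.4764, 0.2751, 0.1483]
eef_rot: [0.575, -0.412, 0.414, -0.573]
contact_force: [3.7, 0.9, 0.1]
finger_gap: 0.0199
```

Emit:
{"op": "apply_moves", "data": {
  "deltas": [
    [[0,0.3,7,0],[-0.5,1.3,13.5,0],[-1,3,20.5,0],[-1.8,5,27,0],[-1.8,5,27,0]]
  ]
}}

```text
time: 2.88
eef_pos: [0.4745, 0.2801, 0.1755]
eef_rot: [0.575, -0.411, 0.414, -0.573]
contact_force: [3.6, 1.1, -7.3]
finger_gap: 0.0195
```

Emit:
{"op": "apply_moves", "data": {
  "deltas": [
    [[-1,2.8,6,0],[-2.2,6.3,12,0],[-3.5,10.2,17.5,0],[-5,14.7,22.5,0],[-6.7,19.6,27,0],[-8.6,24.9,31,0],[-8.6,24.9,31,0]]
  ]
}}

```text
time: 3.47
eef_pos: [0.4668, 0.3026, 0.2064]
eef_rot: [0.577, -0.409, 0.416, -0.572]
contact_force: [6.3, -5.7, -4.8]
finger_gap: 0.0196
```

Run:
```python
from h import *
snap('side','s3');z=load('s3');cv2.imwrite('pics/s3z.png',cv2.resize(z['p'][80:280,180:400,::-1],None,fx=3,fy=3))
```

```text
(no output)
```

View pics/s3z.png

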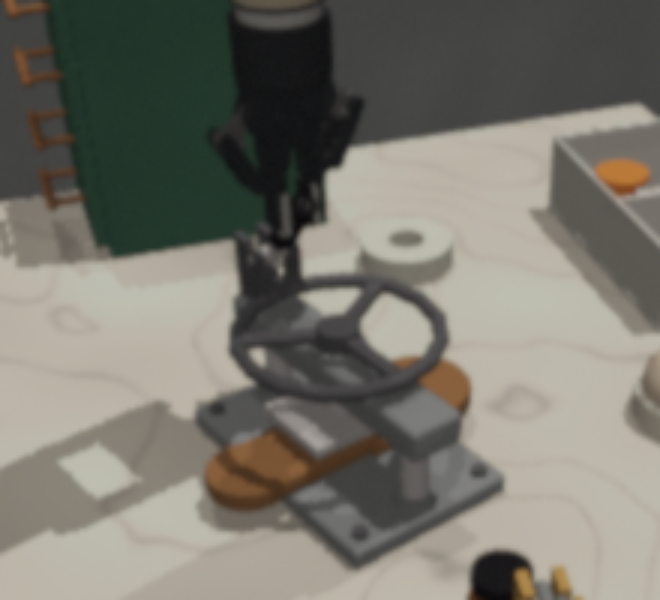

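Emit:
{"op": "apply_moves", "data": {
  "deltas": [
    [[-2.9,8.5,3.5,0],[-5,14,6.3,0],[-7,20.3,8.5,0],[-9.2,26.8,10,0],[-11.4,33,10.8,0],[-13.7,39.7,11,0],[-14.3,41.5,11,0],[-14.3,41.5,11,0]]
  ]
}}

```text
time: 4.18
eef_pos: [0.4544, 0.3418, 0.2215]
eef_rot: [0.578, -0.406, 0.418, -0.571]
contact_force: [1.8, -8.0, 8.6]
finger_gap: 0.0196
```

Run:
```python
from h import *
snap('side','s4');z=load('s4');cv2.imwrite('pics/s4z.png',cv2.resize(z['p'][80:280,180:400,::-1],None,fx=3,fy=3))
snap('wrist','w4')
print(status.observe())
```

```text
{'time': 4.2833, 'joints': array([ 0.4750791 ,  0.06386284,  1.84938841, -0.02097262,  1.22904879,
        0.15520362]), 'qd': array([-0.00162595, -0.00072793,  0.00161349,  0.00227967,  0.00077125,
       -0.00067685]), 'joint_efforts': array([ 3.98660883e+00, -2.66600418e+01, -2.52303636e+01,  2.14181945e+00,
       -6.12798370e-01,  6.31205374e-03]), 'eef_pos': array([0.45448636, 0.34170151, 0.22149605]), 'eef_rot': array([ 0.57805974, -0.40583731,  0.4180645 , -0.57128373]), 'contact_force': array([ 1.76244032, -7.30718655,  8.5430578 ]), 'wrist_torque': array([-1.76452834, -0.43969714, -0.01369759]), 'finger_gap': 0.020005039517950383}
```

View pics/s4z.png

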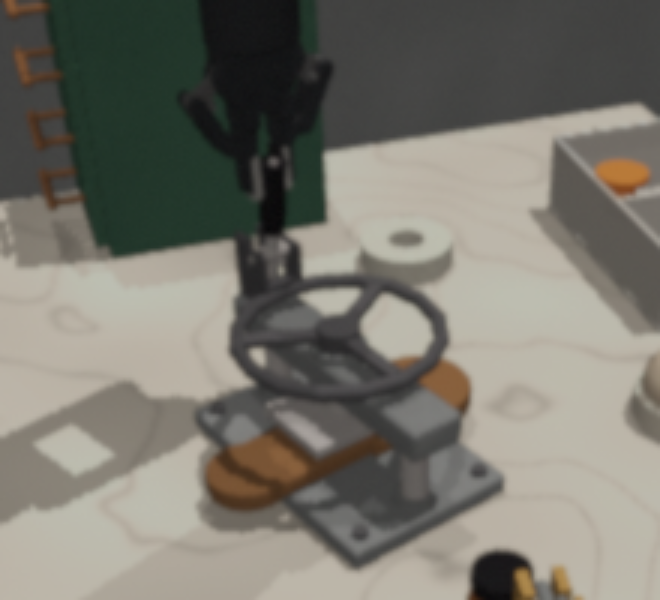

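View pics/w4.png

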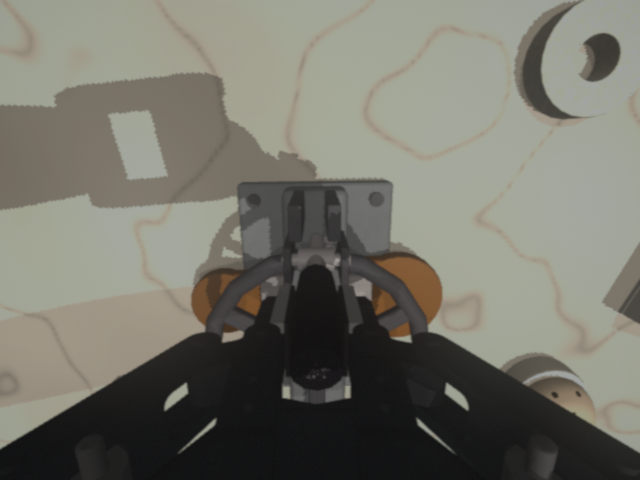

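Run:
```python
from h import *
z=load('w4'); c=cloud(z); p=z['p'].astype(int)
hub=np.array([.4825,.2505]); a=np.radians(108.5); y=np.array([np.cos(a),np.sin(a)]); x=np.array([y[1],-y[0]])
for v in range(262,392,8):
    q=c[v,312:323]; q=np.median(q,0); d=q[:2]-hub; print(v,q.round(4),'x,y hub',(d@x*1e3).round(1),(d@y*1e3).round(1))
z=load('s4'); c=cloud(z); p=z['p'].astype(int)
for r in range(128,165,3):
    row=r; seg=slice(255,285); m=p[r,seg].max(-1)<30; u=np.nonzero(m)[0]+255
    q=c[r,u]; print(r,u, [ (round(float((k[:2]-hub)@x*1e3)),round(float((k[:2]-hub)@y*1e3)),round(float(k[2]*1e3))) for k in q][:8])
```

```text
262 [0.4528 0.347  0.1797] x,y hub 2.4 100.9
270 [0.452  0.3489 0.1973] x,y hub 2.3 103.0
278 [0.4522 0.3481 0.2066] x,y hub 2.2 102.2
286 [0.4525 0.347  0.2137] x,y hub 2.2 101.0
294 [0.4528 0.3461 0.2199] x,y hub 2.2 100.1
302 [0.4534 0.345  0.2259] x,y hub 2.4 98.8
310 [0.4535 0.3439 0.2314] x,y hub 2.2 97.8
318 [0.4538 0.3428 0.2366] x,y hub 2.0 96.6
326 [0.454  0.3424 0.242 ] x,y hub 2.1 96.2
334 [0.4541 0.342  0.2474] x,y hub 2.1 95.8
342 [0.4542 0.3413 0.252 ] x,y hub 2.0 95.1
350 [0.4546 0.3403 0.2553] x,y hub 2.0 94.0
358 [0.4558 0.3369 0.2552] x,y hub 2.1 90.4
366 [0.4572 0.333  0.2542] x,y hub 2.2 86.3
374 [0.4583 0.329  0.2538] x,y hub 2.0 82.2
382 [0.4598 0.325  0.253 ] x,y hub 2.2 77.9
390 [0.4911 0.2268 0.136 ] x,y hub 0.7 -25.2
128 [255 256 257 258 259 260 261 262 263 264 270 271 272 273] [(-38, 88, 278), (-36, 87, 278), (-33, 87, 277), (-30, 88, 276), (-26, 90, 274), (-22, 92, 272), (-21, 89, 273), (-21, 85, 275)]
131 [255 256 257 258 259 260 261 262 263 269 270 271 272] [(-38, 89, 270), (-38, 84, 272), (-34, 86, 270), (-32, 85, 270), (-27, 89, 267), (-24, 90, 266), 
[... 507 characters left out ...]
0, 234), (-5, 80, 233), (-3, 80, 232), (0, 79, 232), (2, 78, 232), (6, 80, 230)]
146 [268 269 270 271 272 273 274] [(-9, 85, 224), (-7, 84, 224), (-4, 83, 223), (-3, 81, 224), (0, 81, 223), (2, 80, 223), (5, 80, 222)]
149 [267 268 269 270 271 272 273 274] [(-9, 91, 213), (-9, 85, 216), (-7, 85, 215), (-4, 84, 215), (-3, 82, 215), (-1, 80, 215), (2, 81, 214), (4, 79, 214)]
152 [267 268 269 270 271 272 273 274] [(-8, 93, 204), (-8, 88, 206), (-9, 82, 209), (-6, 82, 208), (-3, 83, 207), (-2, 80, 208), (2, 82, 206), (7, 85, 203)]
155 [267 268 269 270 271 272 273] [(-10, 92, 197), (-9, 88, 198), (-8, 85, 199), (-6, 84, 199), (-1, 88, 195), (0, 84, 197), (4, 87, 194)]
158 [] []
161 [] []
164 [] []
```

Sleeve face goes from 103 mm out at z=197 to 95 mm out at z=252, so the angle is only about 1.43 and it is not surely latched; the sleeve has also slipped about 9 mm in the pads. I'll loosen and look again.

Emit:
{"op": "apply_moves", "data": {
  "deltas": [
    [[0,0,0,0],[0,0,0,0],[0,0,0,0]]
  ],
  "fingers": 45
}}

```text
time: 4.53
eef_pos: [0.4541, 0.3419, 0.222]
eef_rot: [0.578, -0.406, 0.418, -0.571]
contact_force: [0.2, 0.1, -0.1]
finger_gap: 0.0451
```

```bash
cat >> h.py <<'E'
hub=np.array([.4825,.2505]); A=np.radians(108.0); Y=np.array([np.cos(A),np.sin(A)]); X=np.array([Y[1],-Y[0]])
def sl(f,hub=hub,c0=None,w=None):
    z=load(f); c=cloud(z); p=z['p'].astype(int)
    c0=np.array([.4535,.342]) if c0 is None else c0
    m=(np.hypot(c[...,0]-c0[0],c[...,1]-c0[1])<.035)&(c[...,2]>.19)&(c[...,2]<.27)&(p.max(-1)<40)
    return z,c,p,m
E
python3 - <<'E'
from h import *
snap('wrist','w5')
z=load('w5'); c=cloud(z)
for v in range(262,400,8):
    q=np.median(c[v,312:323],0); d=q[:2]-hub; print(v,q.round(4),'x,y hub',(d@X*1e3).round(1),(d@Y*1e3).round(1))
print(status.observe()['eef_pos'],status.observe()['contact_force'])
E
```

```text
262 [0.4525 0.3467 0.1794] x,y hub 1.2 100.8
270 [0.4518 0.3487 0.197 ] x,y hub 1.1 102.9
278 [0.452  0.3481 0.2062] x,y hub 1.1 102.3
286 [0.4523 0.3469 0.2137] x,y hub 1.1 101.0
294 [0.4527 0.3459 0.2201] x,y hub 1.1 100.0
302 [0.4531 0.3448 0.2261] x,y hub 1.1 98.8
310 [0.4533 0.3438 0.2312] x,y hub 1.0 97.7
318 [0.4537 0.343  0.2371] x,y hub 1.2 96.9
326 [0.4537 0.3423 0.2422] x,y hub 0.9 96.2
334 [0.4539 0.3418 0.2472] x,y hub 1.0 95.6
342 [0.454  0.3413 0.2518] x,y hub 1.0 95.2
350 [0.4544 0.3403 0.2553] x,y hub 1.1 94.1
358 [0.4557 0.3366 0.2551] x,y hub 1.1 90.1
366 [0.457  0.3326 0.2538] x,y hub 1.1 85.9
374 [0.458  0.3291 0.2538] x,y hub 1.0 82.3
382 [0.4597 0.3249 0.2531] x,y hub 1.3 77.8
390 [0.494  0.2257 0.1357] x,y hub 3.2 -27.1
398 [0.4965 0.2183 0.1358] x,y hub 3.4 -34.9
[0.45396416 0.34185648 0.22152251] [0.59217009 0.0850143  0.12908102]
```

View pics/w5.png

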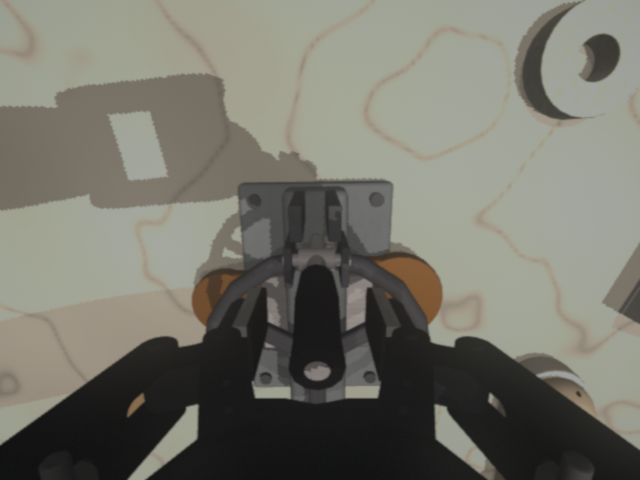

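Emit:
{"op": "apply_moves", "data": {
  "deltas": [
    [[0,0,0,7],[0,0,0,14],[0,0,0,21],[0,0,0,28],[0,0,0,35],[0,0,0,42],[0,0,0,49],[0,0,0,56]]
  ],
  "fingers": 64
}}

```text
time: 5.25
eef_pos: [0.4532, 0.342, 0.2208]
eef_rot: [0.702, -0.086, 0.098, -0.7]
contact_force: [0.1, 0.5, 0.5]
finger_gap: 0.0637
```

Emit:
{"op": "apply_moves", "data": {
  "deltas": [
    [[0,0,0,7],[0,0,-1,14],[0,0,-2,21],[0,0,-4,28],[0,0,-5,35],[0,0,-5,35]]
  ]
}}

```text
time: 5.75
eef_pos: [0.4523, 0.342, 0.2148]
eef_rot: [-0.695, -0.129, 0.119, 0.697]
contact_force: [-0.3, 0.3, 0.5]
finger_gap: 0.0639
```

Run:
```python
from h import *
snap('wrist','w6');snap('side','s6');z=load('s6');cv2.imwrite('pics/s6z.png',cv2.resize(z['p'][80:280,180:400,::-1],None,fx=3,fy=3))
s=status.observe();M=R.from_quat(s['eef_rot']).as_matrix();print(s['eef_pos'],np.degrees(np.arctan2(M[1,2],M[0,2])),M[:,1],s['contact_force'],s['joints'])
```

```text
[0.45268764 0.3420748  0.21530818] 109.91096897811677 [ 0.01435956  0.00594886 -0.9998792 ] [ 0.21050381  0.54704803 -0.26964925] [ 4.68856907e-01  5.59791574e-02  1.86928293e+00 -1.26747884e-03
  1.20083216e+00 -1.44899679e+00]
```

View pics/w6.png

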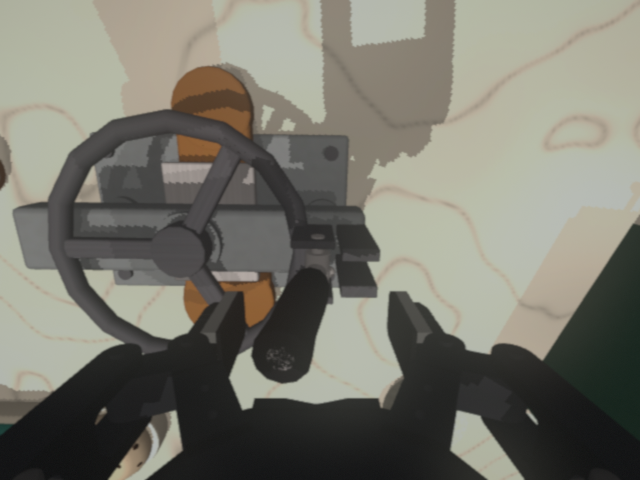

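View pics/s6z.png

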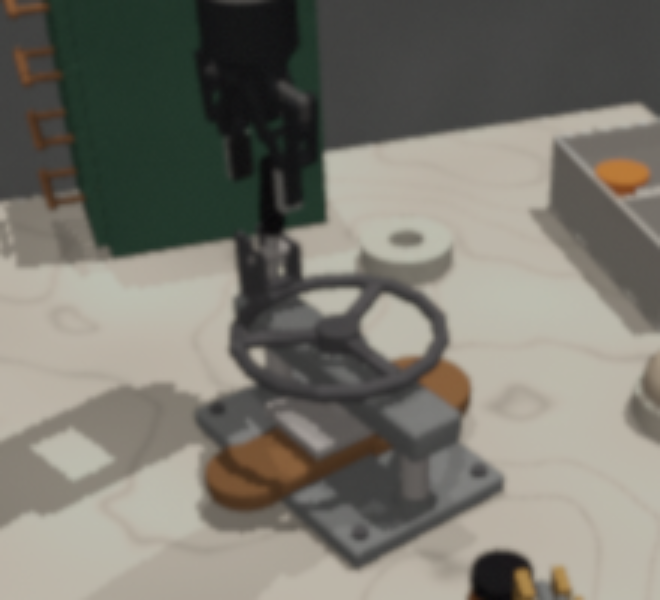

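The handle stands between the jaws, which now open radially: sleeve tip at px (282,365), still leaning toward the wheel. Closing stands it up between the pads.

Emit:
{"op": "apply_moves", "data": {
  "deltas": [
    [[0,0,0,0],[0,0,0,0],[0,0,0,0],[0,0,0,0],[0,0,0,0],[0,0,0,0],[0,0,0,0]]
  ],
  "fingers": 15
}}

```text
time: 6.43
eef_pos: [0.4527, 0.3424, 0.2156]
eef_rot: [-0.695, -0.128, 0.117, 0.698]
contact_force: [-1.0, 1.2, 2.4]
finger_gap: 0.0206
```

Run:
```python
from h import *
snap('wrist','w7');snap('side','s7');z=load('s7');cv2.imwrite('pics/s7z.png',cv2.resize(z['p'][80:280,180:400,::-1],None,fx=3,fy=3))
s=status.observe();M=R.from_quat(s['eef_rot']).as_matrix();print(s['eef_pos'],np.degrees(np.arctan2(M[1,2],M[0,2])),M[:,1],s['contact_force'],s['finger_gap'])
```

```text
[0.45268857 0.34235577 0.21565671] 109.90645574503858 [ 0.0145401   0.00667555 -0.999872  ] [-0.78903298  0.5311458   1.66527129] 0.020437967481704882
```

View pics/w7.png

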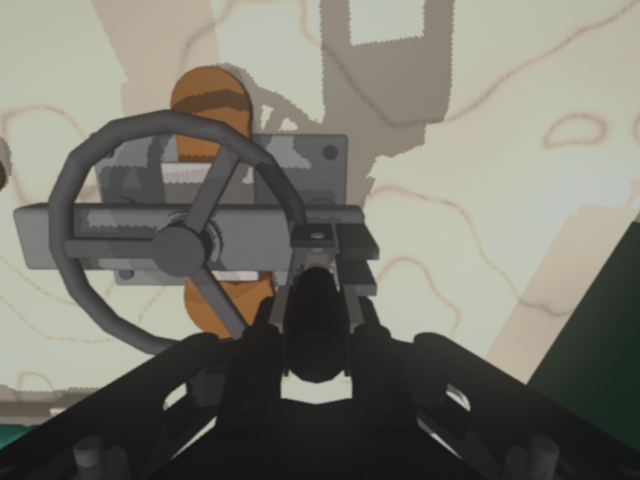

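View pics/s7z.png

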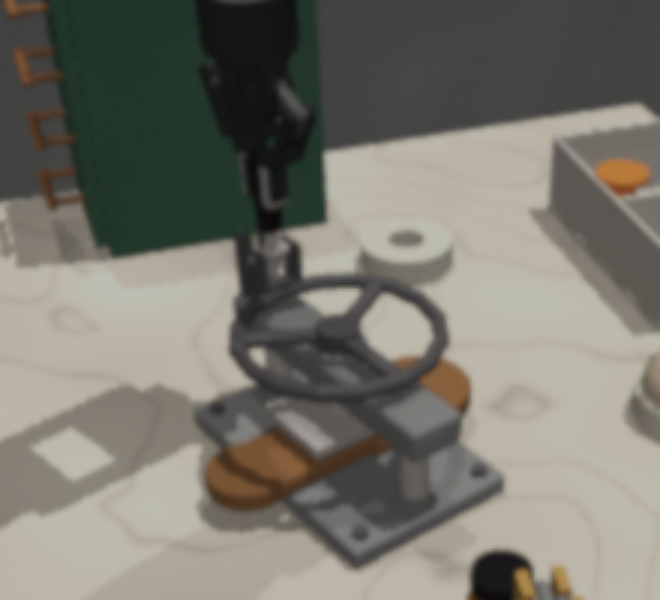

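Emit:
{"op": "apply_moves", "data": {
  "deltas": [
    [[-0.6,2,0,0],[-1.2,3.8,0,0],[-1.2,3.8,0,0]]
  ]
}}

```text
time: 6.78
eef_pos: [0.4524, 0.3434, 0.2156]
eef_rot: [0.698, 0.128, -0.117, -0.695]
contact_force: [1.1, -7.2, 2.8]
finger_gap: 0.0208
```

It moved 1 mm for a 4 mm push, at 7 N, so the handle is on its upright stop. That puts the hub at (0.482, 0.251), as measured. Next, turn clockwise.

Emit:
{"op": "apply_moves", "data": {
  "deltas": [
    [[2,0.4,0,-1],[4.9,1,0,-3],[9.8,2.2,0,-6],[19.8,4,0,-12],[30,4.5,0,-18],[40.1,4,0,-24],[40.1,4,0,-24]]
  ]
}}

```text
time: 7.37
eef_pos: [0.4943, 0.3479, 0.2157]
eef_rot: [0.709, -0.02, 0.032, -0.704]
contact_force: [1.8, 1.3, 0.6]
finger_gap: 0.0204
```

Run:
```python
from h import *
snap('wrist','w8');snap('top','t8');z=load('t8');cv2.imwrite('pics/t8z.png',cv2.resize(z['p'][160:320,100:300,::-1],None,fx=3,fy=3))
s=status.observe();M=R.from_quat(s['eef_rot']).as_matrix();print(s['eef_pos'],np.degrees(np.arctan2(M[1,2],M[0,2])),M[:,1],s['contact_force'],s['finger_gap'])
d=s['eef_pos'][:2]-np.array([.4824,.2508]);print(np.hypot(*d),np.degrees(np.arctan2(d[1],d[0])))
```

```text
[0.49322962 0.34796281 0.21570744] 86.09757028363497 [ 0.01626233 -0.00661433 -0.99984588] [1.72334381 2.30900589 0.54455216] 0.020705598162060947
0.09776447077143455 83.64014630786747
```

View pics/w8.png

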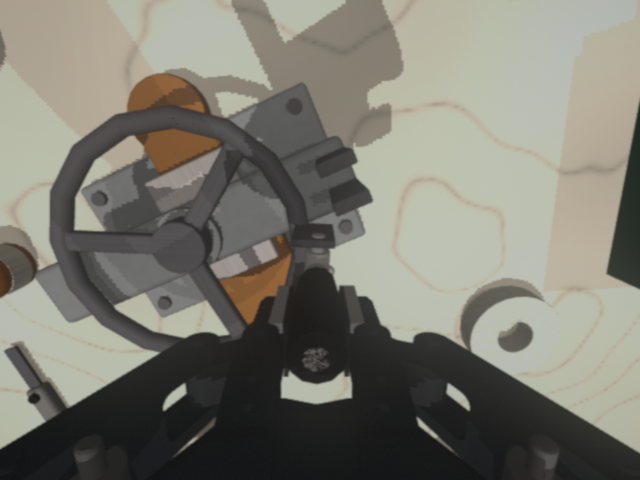

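View pics/t8z.png

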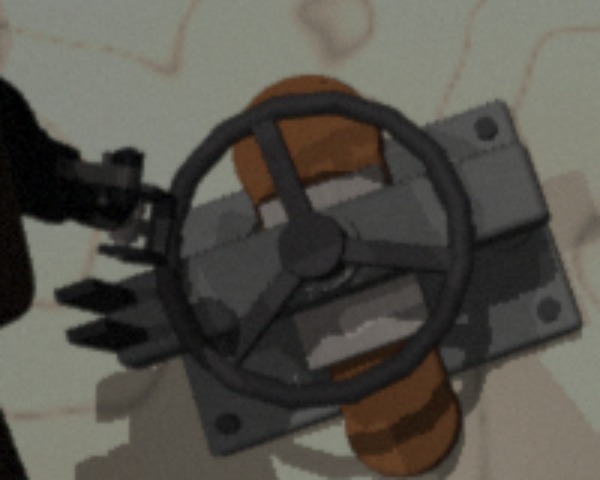

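The wheel has turned about 24° with the handle upright and clear of the fork (wrist px (318,350)). Forces are 2–3 N. Continue.

Emit:
{"op": "apply_moves", "data": {
  "deltas": [
    [[6,-1,0,-5],[16,-3.2,0,-12],[25.7,-6.5,0,-18],[35,-10.8,0,-24],[43.8,-16.1,0,-30],[52,-22.3,0,-36],[59.4,-29.3,0,-41],[59.4,-29.3,0,-41]]
  ]
}}

```text
time: 8.13
eef_pos: [0.5539, 0.3183, 0.2157]
eef_rot: [0.657, -0.265, 0.276, -0.65]
contact_force: [3.6, 1.0, -0.5]
finger_gap: 0.0207
```

```bash
cat > st.py <<'E'
from h import *
s=status.observe();M=R.from_quat(s['eef_rot']).as_matrix();print(s['time'],s['eef_pos'],np.degrees(np.arctan2(M[1,2],M[0,2])),M[:,1],s['contact_force'],s['finger_gap'],s['joints'])
H=np.array([.4824,.2508]);d=s['eef_pos'][:2]-H;r=np.hypot(*d);a=np.degrees(np.arctan2(d[1],d[0]));print(r,a)
for k in range(1,10):
    b=np.radians(a-6*k); q=H+.0975*np.array([np.cos(b),np.sin(b)])-s['eef_pos'][:2]; print(6*k,(q*1e3).round(1))
E
python3 st.py
```

```text
8.1333 [0.55385766 0.31834291 0.21572009] 45.0731601430077 [ 0.01079231 -0.01476588 -0.99983273] [ 3.60151464  1.02458705 -0.5284156 ] 0.020694860987476252 [ 0.37003375  0.2194263   1.68641567 -0.01874157  1.23108331 -0.41046297]
0.09832721557621259 43.38677213507981
6 [ 6.  -8.3]
12 [ 11.8 -16.8]
18 [ 16.6 -25.7]
24 [ 20.5 -35.2]
30 [ 23.4 -45. ]
36 [ 25.2 -55. ]
42 [ 26.  -65.2]
48 [ 25.7 -75.4]
54 [ 24.4 -85.5]
```

Emit:
{"op": "apply_moves", "data": {
  "deltas": [
    [[4,-3,0,-3],[7.5,-7.5,0,-6],[13,-16,0,-12],[17.8,-25.2,0,-18],[21.8,-34.8,0,-24],[24.7,-44.7,0,-30],[26.6,-54.8,0,-36],[26.6,-54.8,0,-36]]
  ]
}}

```text
time: 8.8
eef_pos: [0.5796, 0.2622, 0.2157]
eef_rot: [0.544, -0.454, 0.463, -0.532]
contact_force: [-0.2, -1.9, 2.4]
finger_gap: 0.0205
```

```bash
python3 st.py; python3 -c "
from h import *
snap('wrist','w9')"
```

```text
8.8 [0.57958848 0.26215982 0.2156746 ] 9.124778334386086 [-0.00216976 -0.02046593 -0.9997882 ] [-0.15065846 -1.93350731  2.36911471] 0.020529631307024895 [ 0.27307754  0.22030745  1.68548107 -0.02019596  1.24347664  0.12033328]
0.0978501200768363 6.6667315119233805
6 [  0.3 -10.2]
12 [ -0.1 -20.4]
18 [ -1.6 -30.5]
24 [ -4.1 -40.4]
30 [ -7.7 -50. ]
36 [-12.2 -59.1]
42 [-17.6 -67.7]
48 [-24.  -75.8]
54 [-31.1 -83.1]
```

View pics/w9.png

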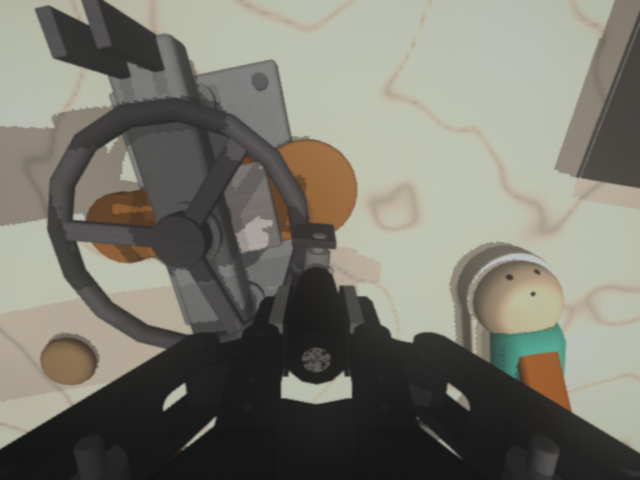

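Emit:
{"op": "apply_moves", "data": {
  "deltas": [
    [[0.3,-4,0,-3],[0.5,-10,0,-6],[0.3,-18,0,-11],[-0.5,-26,0,-16],[-1.8,-33,0,-20],[-3,-38,0,-23],[-3,-38,0,-23]]
  ]
}}

```text
time: 9.43
eef_pos: [0.5763, 0.2271, 0.2157]
eef_rot: [0.442, -0.554, 0.557, -0.433]
contact_force: [1.8, 5.1, -0.3]
finger_gap: 0.0206
```

```bash
python3 st.py
```

```text
9.4333 [0.5762681  0.22707503 0.21572442] -13.530339357705436 [-0.0079116  -0.01177661 -0.99989935] [ 1.82747829  5.11153428 -0.322348  ] 0.02064772389645924 [ 0.21573146  0.18475574  1.72682743 -0.01037162  1.2402758   0.45526394]
0.09681990739837192 -14.1843306555269
6 [-2.4 -9.9]
12 [ -6.4 -19.3]
18 [-11.4 -28.2]
24 [-17.2 -36.5]
30 [-24.  -44.2]
36 [-31.4 -51.2]
42 [-39.6 -57.3]
48 [-48.4 -62.5]
54 [-57.6 -66.8]
```

Emit:
{"op": "apply_moves", "data": {
  "deltas": [
    [[-0.5,-3,0,-2],[-1.2,-6,0,-4],[-2,-9,0,-5],[-2,-9,0,-5],[-2,-9,0,-5]]
  ]
}}

```text
time: 9.85
eef_pos: [0.5754, 0.225, 0.2158]
eef_rot: [-0.414, 0.574, -0.572, 0.415]
contact_force: [6.9, 16.8, -4.4]
finger_gap: 0.0207
```

```bash
python3 st.py
```

```text
9.85 [0.57542035 0.22495381 0.21577195] -18.24067855876921 [-0.00123465  0.00403553 -0.9999911 ] [ 6.88698921 16.78483125 -4.40702319] 0.02074479145964976 [0.20690226 0.1748106  1.73811969 0.0044611  1.22904481 0.52377047]
0.09654435051616123 -15.52823048317074
6 [-2.3 -9.9]
12 [ -6.6 -19.2]
18 [-11.7 -28. ]
24 [-17.8 -36.2]
30 [-24.7 -43.7]
36 [-32.4 -50.5]
42 [-40.7 -56.4]
48 [-49.6 -61.4]
54 [-58.9 -65.5]
```

Force rose to 18 N for only 2 mm of travel, so the wheel is at its stop. I'll check the wheel angle from the rim and spokes.

Run:
```python
from h import *
snap('wrist','w10');snap('top','t10');z=load('t10');cv2.imwrite('pics/t10z.png',cv2.resize(z['p'][150:330,100:320,::-1],None,fx=3,fy=3))
```

```text
(no output)
```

View pics/t10z.png

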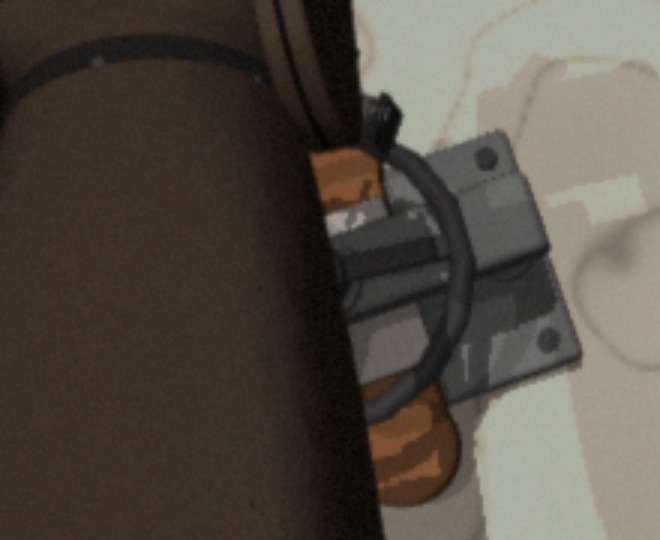

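View pics/w10.png

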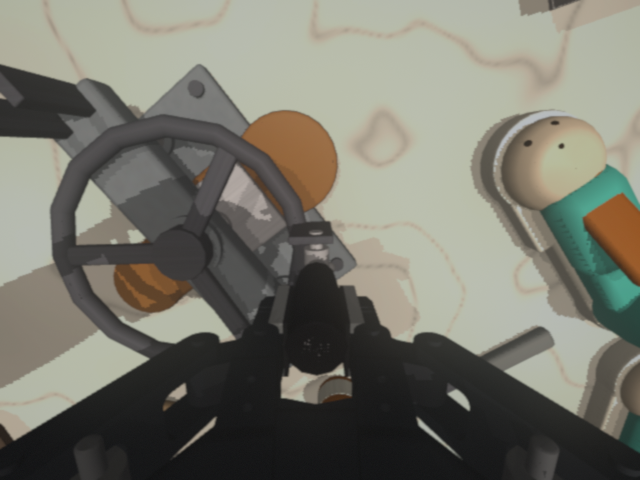

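Emit:
{"op": "apply_moves", "data": {
  "deltas": [
    [[0,0,0,0],[0,0,0,0]]
  ]
}}

```text
time: 10.12
eef_pos: [0.5756, 0.2265, 0.2157]
eef_rot: [-0.415, 0.572, -0.571, 0.418]
contact_force: [3.8, 3.0, -0.4]
finger_gap: 0.0207
```

Emit:
{"op": "apply_moves", "data": {
  "deltas": [
    [[0,0,0,0],[0,0,0,0],[0,0,0,0],[0,0,0,0],[0,0,0,0],[0,0,0,0]]
  ],
  "fingers": 70
}}

```text
time: 10.62
eef_pos: [0.5756, 0.2262, 0.2157]
eef_rot: [-0.415, 0.572, -0.571, 0.417]
contact_force: [0.3, 0.1, 0.5]
finger_gap: 0.0698
```

```bash
python3 - <<'E'
from h import *
snap('wrist','w11')
z=load('w11'); c=cloud(z)
E
python3 st.py | head -3
```

```text
10.6667 [0.57560175 0.22620577 0.21573401] -17.866280345135348 [ 0.00117223  0.00357869 -0.99999291] [-0.36156371 -0.13125508  0.70451198] 0.06998908588061638 [0.20923671 0.17507402 1.73788854 0.00345993 1.22674199 0.51989811]
0.09639213292226703 -14.78233904331001
6 [ -2. -10.]
```

View pics/w11.png

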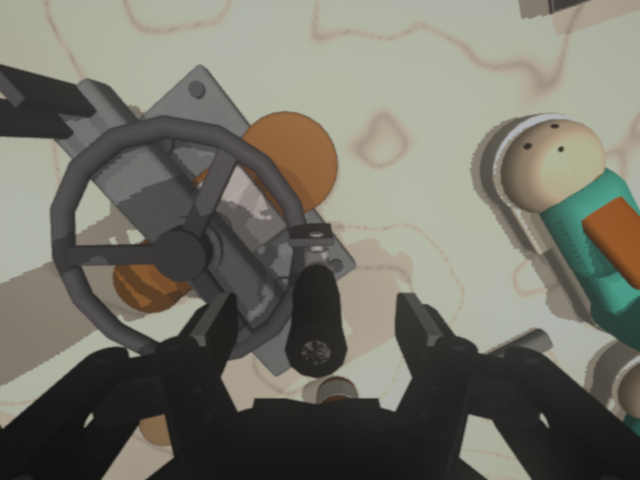

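Released, the handle stays upright: tip at px (317,352), foot at (315,240). The tool eased back 1.5 mm while still gripping, which may have turned the wheel back slightly. I'll regrip, push to the stop again and open while still pushing.

Emit:
{"op": "apply_moves", "data": {
  "deltas": [
    [[0,0,0,0],[0,0,0,0],[0,0,0,0],[0,0,0,0],[0,0,0,0],[-1,-3,0,-1],[-2,-6,0,-1],[-2.5,-8,0,-1]]
  ],
  "fingers": 15
}}

```text
time: 11.33
eef_pos: [0.5748, 0.2236, 0.216]
eef_rot: [-0.404, 0.579, -0.572, 0.417]
contact_force: [6.1, 16.2, -6.0]
finger_gap: 0.0205
```

Emit:
{"op": "apply_moves", "data": {
  "deltas": [
    [[-2,-7,0,0],[-2,-7,0,0]]
  ]
}}

```text
time: 11.5
eef_pos: [0.5744, 0.2229, 0.216]
eef_rot: [-0.398, 0.583, -0.569, 0.422]
contact_force: [8.3, 18.7, -6.4]
finger_gap: 0.0209
```

```bash
python3 st.py | head -3
```

```text
11.5 [0.57439807 0.22294913 0.21599373] -19.140870225511428 [ 0.01695698  0.03555624 -0.99922381] [ 8.2764801  18.67665543 -6.35291393] 0.02088104824784183 [0.19274866 0.1558305  1.75964277 0.03392646 1.20284469 0.5148983 ]
0.09612135930800017 -16.84280944680412
6 [ -2.1 -10. ]
```

Emit:
{"op": "apply_moves", "data": {
  "deltas": [
    [[-1.2,-4,0,0],[-1.2,-4,0,0],[-1.2,-4,0,0],[-1.2,-4,0,0],[-1.2,-4,0,0],[-1.2,-4,0,0]]
  ],
  "fingers": 75
}}

```text
time: 12.0
eef_pos: [0.5733, 0.2186, 0.2161]
eef_rot: [-0.398, 0.583, -0.569, 0.422]
contact_force: [0.8, 0.4, 0.3]
finger_gap: 0.075
```

Emit:
{"op": "apply_moves", "data": {
  "deltas": [
    [[0,0,15,0],[0,0,40,0],[0,0,70,0],[0,0,95,0],[0,0,110,0],[0,0,110,0]]
  ]
}}

```text
time: 12.5
eef_pos: [0.575, 0.2187, 0.3316]
eef_rot: [-0.395, 0.581, -0.571, 0.425]
contact_force: [0.6, 0.0, 0.4]
finger_gap: 0.0751
```

```bash
python3 - <<'E'
from h import *
snap('wrist','w12');snap('side','s12');z=load('s12');cv2.imwrite('pics/s12z.png',cv2.resize(z['p'][80:280,180:400,::-1],None,fx=3,fy=3))
E
python3 st.py | head -3
```

```text
12.6 [0.57332273 0.21839821 0.32613941] -19.186364544587775 [ 0.01762126  0.03520933 -0.9992246 ] [ 0.10670367  0.68107623 -0.55049685] 0.07456136318672474 [0.18582123 0.07911545 1.64300642 0.03183962 1.39572083 0.51541336]
0.09652367339280438 -19.61435235017352
6 [-3.  -9.7]
```

View pics/s12z.png

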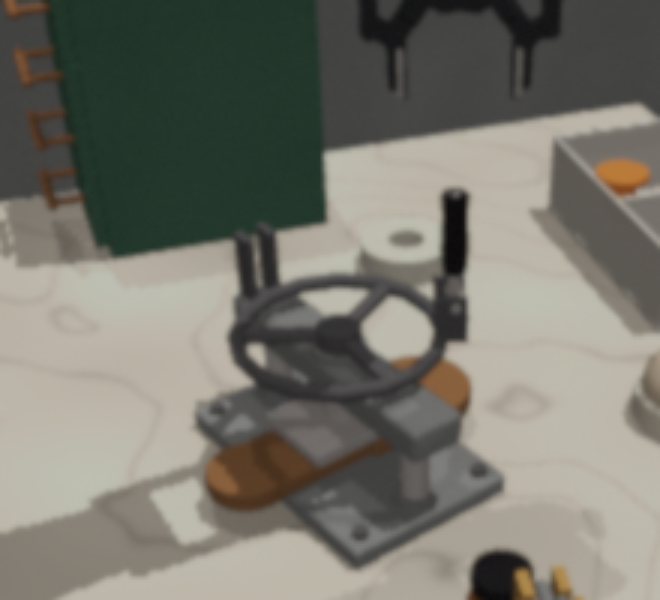

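View pics/w12.png

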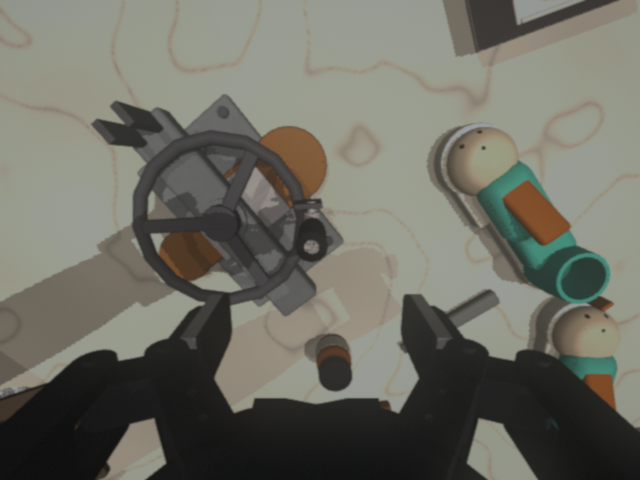

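Both views show the handle standing upright: side crop (455,195)–(455,270), wrist px (313,240), with the gripper well clear. I'll check the numbers.

Run:
```python
from h import *
H=np.array([.4824,.2508])
for f in ['s12','w12']:
    z=load(f); c=cloud(z); p=z['p'].astype(int)
    d=c[...,:2]-H; r=np.hypot(d[...,0],d[...,1])
    m=(r>.06)&(r<.14)&(c[...,2]>.19)&(c[...,2]<.262)&(p.max(-1)<60)&(c[...,0]>.5)&(z['d']>0)
    Q=c[m]; print(f,len(Q),Q.mean(0))
    o=Q.mean(0)[:2]-H; u=o/np.hypot(*o); print(' ang',np.degrees(np.arctan2(o[1],o[0])),'r',np.hypot(*o),'ztop',Q[:,2].max())
    for lo in (.195,.215,.235):
        k=Q[(Q[:,2]>lo)&(Q[:,2]<lo+.02)]
        if len(k)>5: e=k[:,:2]-H; print('  ',lo,'radial min/mean/max',np.percentile(e@u,[5,50,95]).round(4),'tang',np.median(e@np.array([-u[1],u[0]])).round(4))
# rim spokes phase: angle of points r .03-.07 at wheel plane
for f in ['top0','side0','w2','w12','s12']:
    z=load(f); c=cloud(z); d=c[...,:2]-H; r=np.hypot(d[...,0],d[...,1])
    m=(r>.035)&(r<.068)&(c[...,2]>.124)&(c[...,2]<.141)&(z['d']>0)
    a=np.arctan2(d[...,1],d[...,0])[m]; ph=np.degrees(np.angle(np.exp(3j*a).mean()))/3; print(f,m.sum(),'spoke phase mod120',ph%120,'conc',abs(np.exp(3j*a).mean()))
```

```text
s12 180 [0.57058219 0.21955755 0.22549587]
 ang -19.50894634917784 r 0.09355314082937886 ztop 0.2572481690454646
   0.195 radial min/mean/max [0.0868 0.0939 0.101 ] tang -0.0004
   0.215 radial min/mean/max [0.0866 0.0936 0.1007] tang 0.0001
   0.235 radial min/mean/max [0.0865 0.0934 0.1003] tang -0.0005
w12 896 [0.57572637 0.23059132 0.24478877]
 ang -12.218067770836956 r 0.09548927542613671 ztop 0.2570555573460191
   0.195 radial min/mean/max [0.0872 0.0973 0.1056] tang 0.0061
   0.215 radial min/mean/max [0.0869 0.0972 0.1054] tang 0.0057
   0.235 radial min/mean/max [0.0856 0.0945 0.1045] tang 0.0013
top0 505 spoke phase mod120 49.43706823795335 conc 0.962849262416501
side0 190 spoke phase mod120 48.810007735602845 conc 0.9648692801242231
w2 3821 spoke phase mod120 49.15622283099038 conc 0.9483535956331463
w12 1375 spoke phase mod120 43.728167002251915 conc 0.9525604345914003
s12 182 spoke phase mod120 43.68818922849914 conc 0.9685464972696062
```

```bash
python3 -c "
from plant import workorder,status
print(workorder.sign_off()); print(status.observe()['time'])"
```

```text
the job is handed in; nothing more can be done
None
the job is handed in; nothing more can be done
```

I worked the grey press, the one with the brown sole. I swung its handle upright, turned the wheel clockwise to its stop, let go and handed the job in at about 12.6 s of the 45 s.

**What happened**
- **Handle:** the first pinch slipped and left the handle at about 1.43 rad, short of the latch. I regripped with the jaws opening radially, which stood it up. A 4 mm outward push then moved it only 1 mm at 7 N, so it was on its upright stop before I turned the wheel.
- **Wheel:** I followed the rim to the stop, where the force was about 20 N. While releasing, the tool eased back 1.5 mm and may have turned the wheel back slightly, so I pushed to the stop again and opened the jaws while still pushing.

**Last checks**
- **Wheel angle:** the spokes moved about 125.4° (2.19 rad) in both the side and wrist views, against the stop at 2.2 rad.
- **Handle:** it stood free and vertical within about 1° in the side view, with its top at 257 mm.
- **Clearance:** the gripper was open about 70 mm above the handle with no contact force.

**Weaker evidence**
- The wrist view gave a less consistent handle position (bearing -12° against -19.5° in the side view). I relied on the side view and the spokes instead.
- I did not measure the pad's contact with the sole directly. I took it from the wheel being at its stop.

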